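# Load a glass slide under the sprung clips of a desktop slide viewer

### The job

Take the glass slide by its grip block out of the steel organizer and gently lay it flat on the stage of the slide viewer, between the side rails and in front of the two sprung clips, bevelled end towards them. Then slide it in under both clips until it just meets the sprung stop and both clips have snapped down into its groove, without ramming the stop or bending the clips; let go of it there and leave the other things on the desk where they are.

Things in the scene. Friction and masses are not known exactly. Their poses are not given: they have to be found in the camera images.
- slide: Glass slide: flat clear plate with aluminium edges, 110 (x) x 60 (y) x 7 mm, about 0.1 kg; origin at the centre of its underside, z up. Its front end goes in first: over the last 18 mm (x = +37 to +55) the top is bevelled from 7 mm down to 1.5 mm. Starts lying flat in the organizer tray, front away from the robot.
- grip (a point): centre of the top of the slide's black grip block: 28 (x) x 14 (y) mm, centred at x = -36, y = 0 on the slide, standing from z = 7 up to z = 37 mm (this point is 37 above the underside)
- groove (a point): middle of the groove in the slide's top face, at x = +16.5, on the groove's floor at z = 3 mm. The groove crosses the full width from x = +8 to x = +25 and is 4 mm deep
- viewer: Slide viewer: fixed grey flat case 240 (x) x 110 (y) x 22 mm with a white window; origin at the centre of its underside, x is the loading direction (away from the robot, up to 0.35 rad askew), z up. Its top is the stage; across the far end a steel bridge carries two sprung clips and a sprung stop.
- stage (a point): point on the viewer's top (the stage, z = 22) at x = -40, y = 0. Two aluminium side rails, 5 mm high, run from x = -120 to x = +45; the channel between them is 67 mm wide (y = -33.5 to +33.5). The front edge of the slide must be set down short of x = +13 to be in front of the clips.
- bridge_mean (a point): point on the stage at viewer x = +75, y = 0: the mean place of the near face of the stop, a black bar 60 mm wide (y), 11 mm high, on the clip bridge clamped across the stage. The bridge with stop and clips is really clamped up to 8 mm nearer or farther than this point; that is not measured and must be felt for.
- buffer (a joint): how far the sprung stop bar is pressed in (m, 0 at rest): it starts to give at 2 N, 3.5 N per mm after that, and its spring is spent at 6 mm. Pressing it in more than 4.5 mm (18 N) is forcing the glass.
- clip_left (a joint): Lift angle (rad) of the sprung steel clip at y = +18: 0 with nothing under it, about 0.09 riding on the slide, about 0.01 snapped down in the groove. 12 mm wide, hinged 17 mm behind the stop face, 18 mm above the stage; its round toe, 36 mm before the stop face, rests 2.5 mm above the stage; its lip turns up at 25 degrees to 53 mm before the stop face.
- clip_right (a joint): The same for the clip at y = -18. The slide's bevel lifts the toes as it is pushed along the stage (some 2 to 8 N for both together); they ride on the glass with 1 to 5 N of drag, and drop into the groove in the last 2 to 4 mm before the slide meets the stop. Lifting a clip beyond 0.25 rad bends it.
- organizer: Fixed steel desk organizer, 230 (x) x 160 (y) mm; origin at the centre of its underside. Its tray for the slide has a floor at z = 3, walls 12 mm high and inside spans x = -112 to +45, y = -77 to +17; beside it (y > 20) a small compartment, and at x > 45 upright slots 65 mm high holding cards (to 100 mm).
- eraser: white eraser 45 x 22 x 12 mm in the organizer's small compartment, origin at the centre of its underside; leave alone
- mug: ceramic mug, 80 mm wide, 95 mm high, origin at the centre of its underside; leave alone
- sharpener: black plastic pencil sharpener 26 x 16 x 14 mm, origin at the centre of its underside; leave alone
- pencil: pencil 170 mm long, 7 mm thick, lying along its x, origin at the centre of its underside; leave alone
Not all that is in view belongs to the job. There is more than one size of the slide; the one meant has the size given above.

How it is judged:
On the way, in this order (a step that is already met when the one before it is completed fails the run):
1. the slide lies flat on the stage between the rails, in front of both clips, which are still down (z of slide in the frame of viewer between 0.019 and 0.025 m and angle between slide's own z axis and vertical below 0.05 rad and x of slide in the frame of viewer between -0.1 and -0.018 m and y of slide in the frame of viewer between -0.008 and 0.008 m and value of joint each of clip_left, clip_right below 0.03 rad), for 0.2 s.
2. pushed along the stage, the slide has lifted both clips, which ride on the glass (value of joint each of clip_left, clip_right above 0.06 rad and z of slide in the frame of viewer below 0.026 m and x of slide in the frame of viewer above -0.03 m), for 0.05 s.
At the end, for the whole second after the job is handed in: The slide lies flat on the stage (height within 3 mm, tilt under 0.05 rad), in line with the viewer within 0.12 rad, at rest, pushed home so that both clip toes are down in its groove (lift angles under 0.045 rad; only so within some 4 mm of the stop), its centre 7 to 33 mm past the viewer's (value of joint each of clip_left, clip_right below 0.045 rad and x of slide in the frame of viewer between 0.007 and 0.033 m and z of slide in the frame of viewer between 0.019 and 0.025 m and angle between the x axis of slide and the x axis of viewer, either way round below 0.12 rad and angle between slide's own z axis and vertical below 0.05 rad and linear speed of slide below 0.01 m/s); the robot touches nothing.
It fails at once if stop rammed: the sprung stop pressed in by more than 4.5 mm (value of joint buffer above 0.0045 m).
It fails at once if a clip bent up beyond 0.25 rad (value of joint any of clip_left, clip_right above 0.25 rad).
It fails at once if slide dropped or slammed on the stage: faster than 0.4 m/s within 25 mm over it (linear speed of slide above 0.4 m/s and z of slide in the frame of viewer below 0.047 m and x of slide in the frame of viewer between -0.13 and 0.1 m and y of slide in the frame of viewer between -0.04 and 0.04 m).
It fails at once if another thing on the desk shifted by more than 30 mm (distance of any of mug, sharpener, eraser, pencil from where it was at the start of the episode above 0.03 m).
It also fails if it takes over 64 s, if anything falls off the work surface, if the arm or the gripper's body presses on something with over 40 N, if the wrist force passes 120 N, or if a joint passes its speed limit or range.

### The arm

A 6-joint arm with a two-finger parallel gripper is mounted at the origin on the work surface. World frame = base frame: x ahead of the robot, y to its left, z up, the work surface at z = 0. Lengths are in m, angles in rad, forces in N, time in s.
With the tool pointing down it reaches from about 0.275 to 0.875 m from the base axis. Payload 12.5 kg.
Tool frame: the origin (TCP) lies at the centre of the arm's flange, where the gripper is bolted on; the fingertips stand 173 mm ahead of it and the grasp point (between the pads) lies 155 mm ahead of it (ctrl.tip_extent is the distance from the TCP to the fingertips, in m); z points along the fingers, y is the line along which they close (so a half turn about z gives the same grasp; the last joint's range is limited). The gripper opens to 85 mm and grips with 20 to 120 N. Pads are 22 mm wide; open, the fingers measure 114 mm over their backs; the gripper's body (76 mm by 85 mm) begins 54 mm behind the grasp point. The pads swing forward as they close: fully open they stand 13 mm farther back than shut.
Start: joints at [1.036, 0.351, 1.652, -0, 1.139, -0.085], TCP at [0.239, 0.495, 0.405] pointing down, gripper open.
Joint ranges: [-2.75, 2.75], [-0.79, 2.1], [0.01, 2.65], [-1.57, 4.71], [0.07, 3.14], [-2.87, 2.87]. Speed limits (rad/s): [2.22, 2.22, 2.79, 3.14, 3.14, 3.14].

### API

Orientations are given as a rotation vector (axis times angle).
In Python, from workcell import ctrl gives the robot as it stands. The module is installed in compiled form; this text tells all that it offers.
- The arm moves only by the tool apply_moves, never from a script. Its argument "commands" is a list of rows, each an object of numbers: "tx", "ty", "tz": the shift along the world's x, y, z in mm; "yaw": the turn about the world's z in rad. In form: [{"tx": .., "ty": .., "tz": .., "yaw": ..}, ...]. A call has 1 to 8 rows; each row is the pose to reach, as a shift and turn from the pose commanded when the call began; what a row does not reach only later rows make up. A row lasts 1/12 s, in which the tool goes at most 41.7 mm and 7.16 degrees, less where a joint would pass 70% of its speed; a pose out of reach is approached as far as the arm can. A call with a gripper value outside its range is refused whole. "claw" is the opening, from 0 (shut) to 1 (fully open), set as the call begins (left out, the last holds). The fingers move at their own pace and stop on an object; "force" is the grip in N (left out, the last holds). Time passes only in rows, so rows that repeat a pose let the fingers close. It gives the time, the measured TCP pose, the force, the opening and the grip force at its end, in the units of the state.
- ctrl.state(): the state, without advancing time (a new reading comes with each control period).
- ctrl.get_image(name): name is "scene" or "top"; returns (picture, depth): 400x640x3 uint8, blue, green, red; 400x640 float32, m along the optical axis (not along the pixel's ray), 0 where there is no reading.
- ctrl.calibration(name): a dict with "fx", "fy", "cx", "cy" (pixels), "extrinsics" (4x4, takes a point from camera to world coordinates). Camera axes: x right, y down, z forward; pixel columns grow to the right and rows downward; lengths in m; the calibration is good to about 2 mm. A picture is of the moment at which its call begins. calibration takes no time and is no camera call.
- ctrl.finish_job(): hands the job in; it is judged then, once.
The state is a dict: "time_s": time; "joint_positions": joint angles; "qd": joint speeds; "effort": joint torques, N m; "ee_pos": TCP position; "eef_rot": TCP orientation; "wrist_force": force on the tool from outside, world axes, zero at the start; "torque": the same for the moment, N m; "opening": opening from 0.0 (shut) to 1.0 (fully open); "gripper_force": force on a finger pad.
Only numpy, scipy, OpenCV 4.12 (cv2) and the standard library are available. Lean on these libraries where they do the work, as an engineer would, in place of code of your own. Each camera call takes 0.05 s, during which the arm holds its last target. There are 200 camera calls.

## Working session

There is one attempt and no reset: what is moved stays moved. The work goes in short steps, Python scripts to look and compute and a tool call to move; the robot and the scene stay as the last step left them, time stands still between calls to the robot, and variables do not carry over. Pictures are saved under pics/ and viewed, at most 10 in all, crops included, and the job is handed in when it is done.

Besides the shell and the picture viewer there is one more tool, called after "Request:" as name(argument=value, ...) on one line, values as JSON. apply_moves: Moves the arm, as the interface text tells. Its arguments: {"type":"object","properties":{"commands":{"type":"array"},"claw":{"type":"number"},"force":{"type":"number"}},"required":["commands"]}

```bash
mkdir -p pics; ls; python3 - <<'E'
from workcell import ctrl
import cv2,numpy as np
print(ctrl.state())
for n in("scene","top"):
    im,d=ctrl.get_image(n); c=ctrl.calibration(n); cv2.imwrite(f"pics/{n}0.png",im); np.save(f"{n}0.npy",d)
    print(n,c)
E
```

```text
pics
{'time_s': 0.0, 'joint_positions': array([ 1.03641128e+00,  3.51250361e-01,  1.65244295e+00, -3.31509122e-05,
        1.13910196e+00, -8.46343868e-02]), 'qd': array([ 0.00021095, -0.00162567,  0.00146322,  0.00096916,  0.00069211,
       -0.0010434 ]), 'effort': array([ 1.31329165e-03, -5.06103230e+01, -2.91405559e+01, -7.08379412e-05,
        4.55618429e-03,  1.71653475e-06]), 'ee_pos': array([0.23903597, 0.49519221, 0.40414339]), 'eef_rot': array([-7.00430838e-01, -3.06216858e+00,  1.81351144e-03]), 'wrist_force': array([-0.21170182,  0.1934538 ,  0.58640268]), 'torque': array([ 0.01347812,  0.0540634 , -0.04971479]), 'gripper_force': 0.0, 'opening': 1.0007568349388904}
scene {'fx': 379.88878364480814, 'fy': 379.88878364480814, 'cx': 322.9829768812862, 'cy': 201.75467697779015, 'extrinsics': array([[-0.04436691,  0.80310769, -0.59417978,  0.93459272],
       [ 0.99899164,  0.0397592 , -0.02085439, -0.05885535],
       [ 0.00687579, -0.59450588, -0.80406186,  0.71859762],
       [ 0.        ,  0.        ,  0.        ,  1.        ]])}
top {'fx': 452.95231194148084, 'fy': 452.95231194148084, 'cx': 319.3620176813969, 'cy': 203.54615921319916, 'extrinsics': array([[-4.92656259e-03, -9.83529080e-01,  1.80682810e-01,
         2.47490799e-01],
       [-9.99987758e-01,  4.92880860e-03, -4.36542312e-04,
        -7.80063896e-02],
       [-4.61198930e-04, -1.80682749e-01, -9.83541322e-01,
         1.13701219e+00],
       [ 0.00000000e+00,  0.00000000e+00,  0.00000000e+00,
         1.00000000e+00]])}
```

View pics/top0.png

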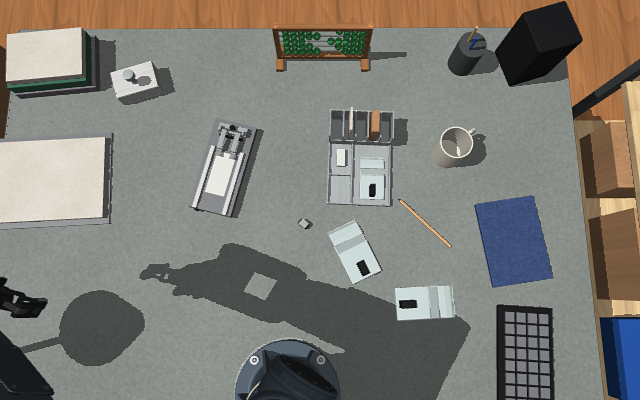

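View pics/scene0.png

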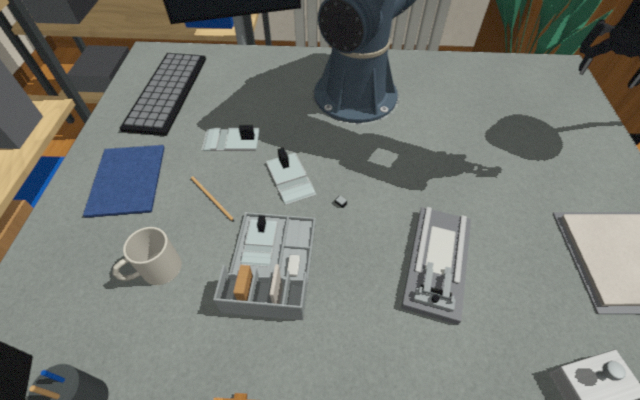

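The top view shows the target slide in the tray, with its black grip at about (372,190). The viewer is at about (228,170), askew, with its bridge at the far end near (235,130). Two decoy slides lie on the desk. Next I'll measure the grip and the viewer.

```bash
cat > h.py <<'E'
from workcell import ctrl
import cv2,numpy as np
def ray(n,uv,z):
    c=ctrl.calibration(n);T=c["extrinsics"];uv=np.atleast_2d(uv).astype(float)
    d=np.c_[(uv[:,0]-c["cx"])/c["fx"],(uv[:,1]-c["cy"])/c["fy"],np.ones(len(uv))]@T[:3,:3].T
    return T[:3,3]+d*((z-T[2,3])/d[:,2:3])
def cloud(n,d):
    c=ctrl.calibration(n);T=c["extrinsics"];v,u=np.indices(d.shape)
    P=np.stack([(u-c["cx"])/c["fx"]*d,(v-c["cy"])/c["fy"]*d,d],-1)
    return P@T[:3,:3].T+T[:3,3]
E
python3 - <<'E'
from h import *
im=cv2.imread("pics/top0.png");d=np.load("top0.npy");P=cloud("top",d)
# grip
m=(im.max(2)<45).astype(np.uint8); r=np.zeros_like(m); r[150:210,350:400]=1
n,l,s,c=cv2.connectedComponentsWithStats(m*r)
for i in range(1,n):
    if s[i,4]>20:
        q=cv2.minAreaRect(np.argwhere(l==i)[:,::-1].astype(np.float32)); print("grip",s[i],c[i],q, ray("top",c[i],.04), "z",np.median(P[l==i][:,2]))
# slide plate by contour of bright
# viewer by height
z=P[...,2]; r=np.zeros_like(m); r[105:230,180:275]=1
for lo,hi in((.012,.024),(.012,.1),(.0245,.032)):
    k=((z>lo)&(z<hi)&(r>0)&(d>0))
    q=P[k][:,:2]; R=cv2.minAreaRect((q*1000).astype(np.float32)); print(lo,hi,k.sum(),R)
print("desk z",np.median(z[230:260,120:180]))
big=cv2.resize(im[100:230,175:405],None,fx=3.4,fy=3.4,interpolation=cv2.INTER_CUBIC); cv2.imwrite("pics/crop.png",big)
E
```

```text
grip [370 184   5  13  61] [372.         189.81967213] ((372.0, 190.0), (12.0, 4.0), 90.0) [[ 0.48292218 -0.2089985   0.04      ]] z 0.039831724543154756
0.012 0.024 2205 ((549.2172241210938, 167.02003479003906), (112.22431182861328, 245.85365295410156), 75.50912475585938)
0.012 0.1 4077 ((549.2172241210938, 167.02003479003906), (112.22431182861328, 245.85365295410156), 75.50912475585938)
0.0245 0.032 1165 ((550.4771118164062, 166.20330810546875), (110.48072814941406, 239.50799560546875), 75.20835876464844)
desk z 0.0007846003469687002
```

View pics/crop.png

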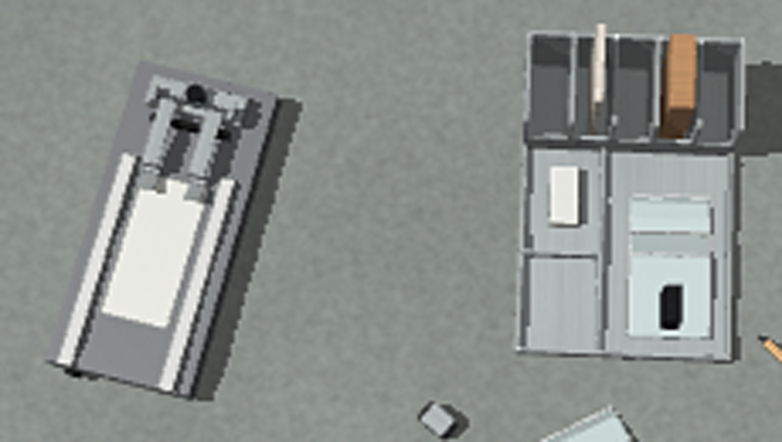

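The crop shows the viewer tilted clockwise, with rails from (128,155) to (65,365) and from (232,180) to (168,388). The slide is nearly aligned with world x. Now I'll fit both more precisely.

```bash
python3 - <<'E'
from h import *
im=cv2.imread("pics/top0.png")
def wpts(mask,z): return ray("top",np.argwhere(mask)[:,::-1],z)[:,:2]*1000
r=np.zeros(im.shape[:2],bool); r[155:201,355:388]=1
b=im.min(2)
m=r&(b>195); q=wpts(m,.010); print("slide",cv2.minAreaRect(q.astype(np.float32)))
# rails: per row bright runs
for row in range(150,206,6):
    x=np.where(b[row,185:260]>175)[0]+185
    runs=np.split(x,np.where(np.diff(x)>1)[0]+1); print(row,[(a[0],a[-1]) for a in runs if len(a)>1])
P=[]
E
```

```text
slide ((521.9962768554688, -212.2974395751953), (59.09500503540039, 107.99088287353516), 88.7890625)
150 [(np.int64(210), np.int64(213))]
156 [(np.int64(208), np.int64(211)), (np.int64(216), np.int64(220)), (np.int64(224), np.int64(229)), (np.int64(239), np.int64(242))]
162 [(np.int64(206), np.int64(209)), (np.int64(214), np.int64(233)), (np.int64(237), np.int64(240))]
168 [(np.int64(204), np.int64(207)), (np.int64(212), np.int64(231)), (np.int64(235), np.int64(238))]
174 [(np.int64(202), np.int64(205)), (np.int64(210), np.int64(230)), (np.int64(234), np.int64(237))]
180 [(np.int64(200), np.int64(203)), (np.int64(208), np.int64(228)), (np.int64(232), np.int64(235))]
186 [(np.int64(198), np.int64(201)), (np.int64(207), np.int64(226)), (np.int64(230), np.int64(233))]
192 [(np.int64(196), np.int64(200)), (np.int64(208), np.int64(224)), (np.int64(228), np.int64(231))]
198 [(np.int64(195), np.int64(198)), (np.int64(226), np.int64(230))]
204 [(np.int64(193), np.int64(196)), (np.int64(225), np.int64(228))]
```

```bash
python3 - <<'E'
from h import *
b=cv2.imread("pics/top0.png").min(2)
L=[];R=[]
for row in range(156,206):
    x=np.where(b[row,185:260]>175)[0]+185
    runs=[a for a in np.split(x,np.where(np.diff(x)>1)[0]+1) if len(a)>2]
    L.append((runs[0].mean(),row));R.append((runs[-1].mean(),row))
for n,q in(("L",L),("R",R)):
    w=ray("top",q,.027)*1000; f=np.polyfit(w[:,0],w[:,1],1); print(n,np.arctan(f[0]),np.polyval(f,[457,549.5]),w[[0,-1]],np.abs(np.polyval(f,w[:,0])-w[:,1]).max())
s=ctrl.state();print(s["ee_pos"],ctrl.tip_extent)
E
```

```text
L -0.25705126758406033 [231.89449634 207.57933577] [[575.63675737 200.04200186  27.        ]
 [449.29039045 233.72673268  27.        ]] 1.141875482515701
R -0.25627611927077515 [152.27518386 128.03666338] [[575.23797427 121.26818265  27.        ]
 [448.89733619 155.2699819   27.        ]] 1.051423229643774
[0.23905609 0.49522579 0.40422984] 0.1734
```

Request:
apply_moves(commands=[{"tx": 246,"ty": -705,"tz": -60,"yaw": 0.429},{"tx": 246,"ty": -705,"tz": -60,"yaw": 0.429},{"tx": 246,"ty": -705,"tz": -60,"yaw": 0.429},{"tx": 246,"ty": -705,"tz": -60,"yaw": 0.429},{"tx": 246,"ty": -705,"tz": -60,"yaw": 0.429},{"tx": 246,"ty": -705,"tz": -60,"yaw": 0.429},{"tx": 246,"ty": -705,"tz": -60,"yaw": 0.429},{"tx": 246,"ty": -705,"tz": -60,"yaw": 0.429}], claw=0.6, force=40)

```text
time_s: 0.77
ee_pos: [0.3468, 0.1852, 0.3784]
eef_rot: [0.032, 3.141, 0.0]
wrist_force: [-0.1, 0.1, 1.9]
opening: 0.603
gripper_force: 0.0
```

Request:
apply_moves(commands=[{"tx": 137,"ty": -392,"tz": -33},{"tx": 137,"ty": -392,"tz": -33},{"tx": 137,"ty": -392,"tz": -33},{"tx": 137,"ty": -392,"tz": -33},{"tx": 137,"ty": -392,"tz": -33},{"tx": 137,"ty": -392,"tz": -33},{"tx": 137,"ty": -392,"tz": -33},{"tx": 137,"ty": -392,"tz": -33}])

```text
$.commands[0]: bad value
```

Request:
apply_moves(commands=[{"tx": 20,"ty": -78,"tz": -7},{"tx": 20,"ty": -78,"tz": -7},{"tx": 20,"ty": -78,"tz": -7},{"tx": 20,"ty": -78,"tz": -7}])

```text
$.commands[0]: bad value
```

```bash
python3 - <<'E'
from h import *
s=ctrl.state();print(s["ee_pos"],s["eef_rot"],s["joint_positions"])
im,d=ctrl.get_image("scene");np.save("scene1.npy",d)
cv2.imwrite("pics/s1.png",cv2.resize(im[150:350,180:340],None,fx=3,fy=3,interpolation=cv2.INTER_CUBIC))
im0=cv2.imread("pics/scene0.png")
m=(im0.max(2)<45).astype(np.uint8); r=np.zeros_like(m); r[205:245,245:280]=1
P=cloud("scene",np.load("scene0.npy")); k=(m*r>0)&(P[...,2]>.036); print(k.sum(),P[k].mean(0),P[k].min(0),P[k].max(0))
P=cloud("top",np.load("top0.npy")); im0=cv2.imread("pics/top0.png");r[:]=0;r[150:210,350:400]=1
k=(im0.max(2)<60)&(r>0)&(P[...,2]>.036); print(k.sum(),P[k].mean(0),P[k].min(0),P[k].max(0))
E
```

```text
[0.34678996 0.18522558 0.37835414] [3.19086816e-02 3.14128081e+00 6.90640203e-05] [ 3.72017815e-01  9.54669147e-02  2.05520738e+00 -1.80091602e-05
  9.90762980e-01 -1.17845363e+00]
46 [ 0.50869118 -0.20140928  0.06817049] [ 0.47731205 -0.21269967  0.03631566] [ 0.93459272 -0.05885535  0.71859762]
52 [ 0.48502835 -0.20922676  0.04056338] [ 0.47196169 -0.21427237  0.03701371] [ 0.49792611 -0.20369524  0.04494471]
```

View pics/s1.png

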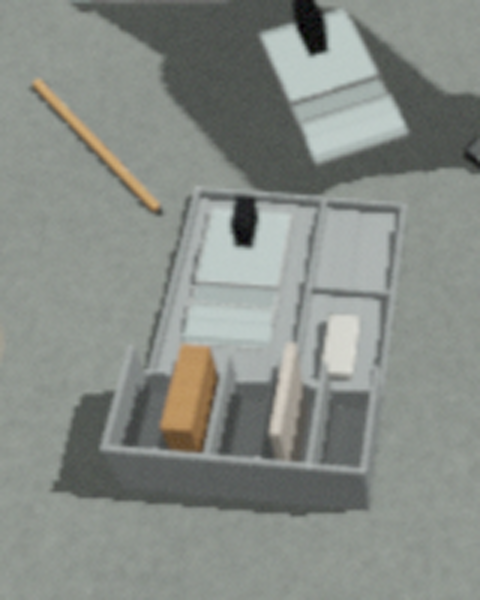

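The rows were refused because they had no yaw value. The picture shows the tray undisturbed, with the grip at crop (245,220). The grip centre comes out at (0.485, -0.209).

Request:
apply_moves(commands=[{"tx": 137,"ty": -391,"tz": -33,"yaw": 0},{"tx": 137,"ty": -391,"tz": -33,"yaw": 0},{"tx": 137,"ty": -391,"tz": -33,"yaw": 0},{"tx": 137,"ty": -391,"tz": -33,"yaw": 0},{"tx": 137,"ty": -391,"tz": -33,"yaw": 0},{"tx": 137,"ty": -391,"tz": -33,"yaw": 0},{"tx": 137,"ty": -391,"tz": -33,"yaw": 0},{"tx": 137,"ty": -391,"tz": -33,"yaw": 0}])

```text
time_s: 1.48
ee_pos: [0.4569, -0.1287, 0.3517]
eef_rot: [-0.033, -3.141, -0.0]
wrist_force: [1.1, 1.1, 0.2]
opening: 0.598
gripper_force: 0.0
```

Request:
apply_moves(commands=[{"tx": 27,"ty": -76,"tz": 0,"yaw": 0},{"tx": 27,"ty": -76,"tz": 0,"yaw": 0},{"tx": 27,"ty": -76,"tz": -40,"yaw": 0},{"tx": 27,"ty": -76,"tz": -80,"yaw": 0},{"tx": 27,"ty": -76,"tz": -100,"yaw": 0},{"tx": 27,"ty": -76,"tz": -100,"yaw": 0},{"tx": 27,"ty": -76,"tz": -100,"yaw": 0}])

```text
time_s: 2.07
ee_pos: [0.4837, -0.2024, 0.2517]
eef_rot: [-0.033, -3.14, -0.001]
wrist_force: [1.1, -0.9, 0.3]
opening: 0.598
gripper_force: 0.0
```

```bash
python3 - <<'E'
from h import *
s=ctrl.state();print(s["ee_pos"],s["eef_rot"])
a,d=ctrl.get_image("scene")
a=cv2.resize(a[150:350,180:340],None,fx=2.5,fy=2.5,interpolation=cv2.INTER_CUBIC)
cv2.imwrite("pics/s2.png",a)
E
```

```text
[ 0.48373177 -0.2024345   0.25168984] [-3.25397486e-02 -3.13961637e+00 -1.38788880e-03]
```

View pics/s2.png

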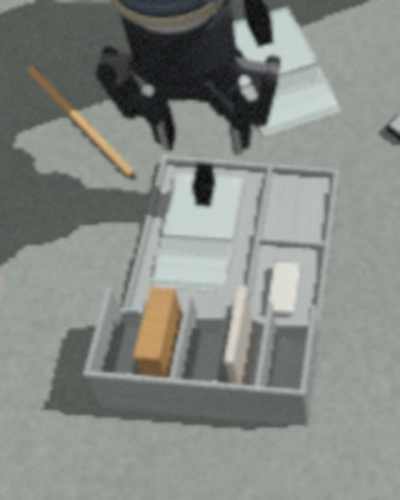

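The fingers straddle the grip, at crop (165,145) and (240,150) with the grip at (204,185). I'll correct by about 6.5 mm in -y and go down.

Request:
apply_moves(commands=[{"tx": 1,"ty": -6.5,"tz": -15,"yaw": 0},{"tx": 1,"ty": -6.5,"tz": -35,"yaw": 0},{"tx": 1,"ty": -6.5,"tz": -50,"yaw": 0},{"tx": 1,"ty": -6.5,"tz": -60,"yaw": 0},{"tx": 1,"ty": -6.5,"tz": -64,"yaw": 0},{"tx": 1,"ty": -6.5,"tz": -64,"yaw": 0}])

```text
time_s: 2.62
ee_pos: [0.485, -0.209, 0.1885]
eef_rot: [0.032, 3.141, -0.0]
wrist_force: [-0.1, 0.7, 0.6]
opening: 0.598
gripper_force: 0.0
```

Request:
apply_moves(commands=[{"tx": 0,"ty": 0,"tz": 0,"yaw": 0},{"tx": 0,"ty": 0,"tz": 0,"yaw": 0},{"tx": 0,"ty": 0,"tz": 0,"yaw": 0},{"tx": 0,"ty": 0,"tz": 0,"yaw": 0},{"tx": 0,"ty": 0,"tz": 0,"yaw": 0},{"tx": 0,"ty": 0,"tz": 0,"yaw": 0}], claw=0, force=50)

```text
time_s: 3.12
ee_pos: [0.4851, -0.2092, 0.189]
eef_rot: [0.033, 3.14, -0.001]
wrist_force: [-0.2, 0.3, 6.0]
opening: 0.157
gripper_force: 49.9
```

Request:
apply_moves(commands=[{"tx": 0,"ty": 0,"tz": 3,"yaw": 0},{"tx": 0,"ty": 0,"tz": 10,"yaw": 0},{"tx": 0,"ty": 0,"tz": 30,"yaw": 0},{"tx": 0,"ty": 0,"tz": 60,"yaw": 0},{"tx": 0,"ty": 0,"tz": 90,"yaw": 0},{"tx": 0,"ty": 0,"tz": 100,"yaw": 0},{"tx": 0,"ty": 0,"tz": 100,"yaw": 0}])

```text
time_s: 3.7
ee_pos: [0.4851, -0.2092, 0.2908]
eef_rot: [0.033, 3.137, -0.004]
wrist_force: [-0.3, -0.5, -1.3]
opening: 0.155
gripper_force: 48.9
```

Request:
apply_moves(commands=[{"tx": -15,"ty": 10,"tz": 20,"yaw": 0},{"tx": -28,"ty": 35,"tz": 20,"yaw": -0.03},{"tx": -28,"ty": 70,"tz": 20,"yaw": -0.07},{"tx": -28,"ty": 110,"tz": 20,"yaw": -0.11},{"tx": -28,"ty": 150,"tz": 20,"yaw": -0.15},{"tx": -28,"ty": 190,"tz": 20,"yaw": -0.19},{"tx": -28,"ty": 230,"tz": 20,"yaw": -0.236},{"tx": -28,"ty": 270,"tz": 20,"yaw": -0.236}])

```text
time_s: 4.37
ee_pos: [0.4559, 0.0628, 0.3068]
eef_rot: [-0.407, -3.113, 0.001]
wrist_force: [1.0, -1.0, -1.4]
opening: 0.151
gripper_force: 48.9
```

Request:
apply_moves(commands=[{"tx": 0,"ty": 40,"tz": 0,"yaw": 0},{"tx": 0,"ty": 75,"tz": 0,"yaw": 0},{"tx": 0,"ty": 105,"tz": -5,"yaw": 0},{"tx": 0,"ty": 125,"tz": -20,"yaw": 0},{"tx": 0,"ty": 131,"tz": -40,"yaw": 0},{"tx": 0,"ty": 131,"tz": -55,"yaw": 0},{"tx": 0,"ty": 131,"tz": -55,"yaw": 0}])

```text
time_s: 4.95
ee_pos: [0.4553, 0.1922, 0.2493]
eef_rot: [-0.4, -3.11, 0.004]
wrist_force: [-0.7, -0.2, -2.3]
opening: 0.152
gripper_force: 48.9
```

```bash
python3 - <<'E'
from h import *
s=ctrl.state();print(s["ee_pos"],s["eef_rot"],s["wrist_force"],s["opening"])
a,d=ctrl.get_image("scene");np.save("scene3.npy",d);cv2.imwrite("pics/sfull3.png",a)
a=cv2.resize(a[170:340,360:510],None,fx=3,fy=3,interpolation=cv2.INTER_CUBIC)
b,d=ctrl.get_image("top");np.save("top3.npy",d);cv2.imwrite("pics/tfull3.png",b)
b=cv2.resize(b[100:270,160:275],None,fx=3,fy=3,interpolation=cv2.INTER_CUBIC)
cv2.imwrite("pics/s3.png",np.hstack([a,b]))
E
```

```text
[0.45531081 0.1921511  0.24930071] [-0.3998081  -3.11003188  0.00431116] [-0.71826988 -0.21071032 -2.28443802] 0.1518237071043491
```

View pics/s3.png

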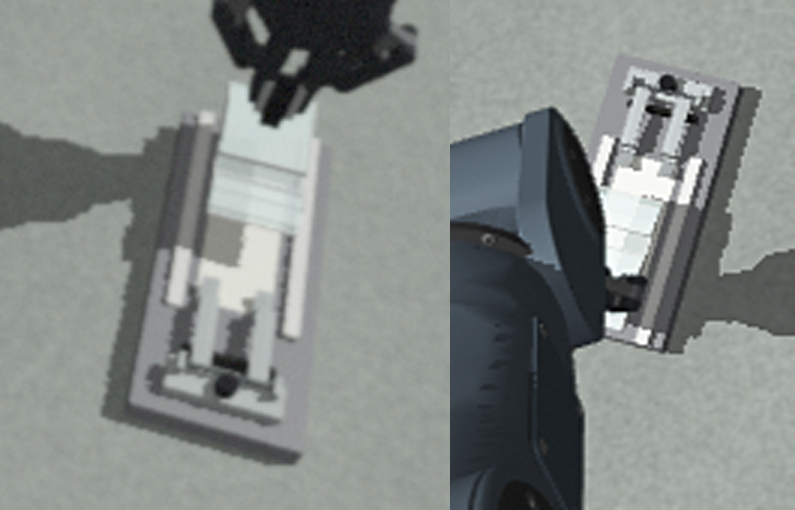

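The slide is held level about 40 mm over the stage. Its front edge in the left crop runs from (204,215) to (300,232). I'll check its lateral offset and yaw against the rails in the scene camera.

```bash
python3 - <<'E'
from h import *
im=cv2.imread("pics/sfull3.png").astype(int); d=np.load("scene3.npy");P=cloud("scene",d)
# slide by height: points 0.055..0.078
z=P[...,2]; r=np.zeros(z.shape,bool); r[195:255,420:480]=1
k=r&(z>.056)&(z<.074)&(im.max(2)>120)&(d>0)
L=[];R=[]
for row in range(204,242,2):
    x=np.where(k[row])[0]
    if len(x)>15: L.append((x[0],row));R.append((x[-1]+1,row)); 
print(L,R)
for n,q in(("L",L),("R",R)):
    w=ray("scene",q,.0695)*1000; f=np.polyfit(w[:,0],w[:,1],1); print(n,np.arctan(f[0]),np.polyval(f,[470,520]),w[[0,-1]],np.abs(np.polyval(f,w[:,0])-w[:,1]).max())
kk=k&(np.arange(400)[:,None]<224); q=P[kk]; A=np.c_[q[:,:2],np.ones(len(q))]; print("plane",np.linalg.lstsq(A,q[:,2],rcond=None)[0],np.median(q[:,2]))
# rails in scene0
im0=cv2.imread("pics/scene0.png"); b=im0.min(2)
for row in range(214,272,8):
    x=np.where(b[row,395:475]>165)[0]+395
    runs=[(a[0],a[-1]+1) for a in np.split(x,np.where(np.diff(x)>1)[0]+1) if len(a)>1]; print(row,[tuple(map(int,a)) for a in runs], (ray("scene",[((runs[0][0]+runs[0][1])/2,row),((runs[-1][0]+runs[-1][1])/2,row)],.027)[:,:2]*1000).round(1).tolist())
E
```

```text
[(np.int64(434), 208), (np.int64(434), 210), (np.int64(433), 212), (np.int64(433), 214), (np.int64(433), 216), (np.int64(433), 218), (np.int64(432), 220), (np.int64(432), 222), (np.int64(431), 224), (np.int64(431), 226), (np.int64(431), 228), (np.int64(430), 230), (np.int64(430), 232), (np.int64(430), 234), (np.int64(429), 236), (np.int64(429), 238), (np.int64(429), 240)] [(np.int64(465), 208), (np.int64(464), 210), (np.int64(464), 212), (np.int64(464), 214), (np.int64(464), 216), (np.int64(463), 218), (np.int64(463), 220), (np.int64(463), 222), (np.int64(463), 224), (np.int64(463), 226), (np.int64(462), 228), (np.int64(462), 230), (np.int64(461), 232), (np.int64(461), 234), (np.int64(461), 236), (np.int64(461), 238), (np.int64(461), 240)]
L -0.2579431385861918 [155.9446941  142.75367796] [[459.7045834  158.41517812  69.5       ]
 [538.7247841  138.3907686   69.5       ]] 1.1700096728750964
R -0.26989379239795064 [219.35914179 205.52695196] [[456.47938883 223.79048327  69.5       ]
 [535.64250557 201.93263341  69.5       ]] 1.2662485032644213
plane [-0.01639605  0.00864028  0.07487638] 0.06884083941529001
214 [(426, 431)] [[445.7, 158.3], [445.7, 158.3]]
222 [(424, 429), (461, 466)] [[467.3, 151.4], [463.3, 232.3]]
230 [(423, 428), (431, 451), (460, 465)] [[488.1, 146.8], [484.2, 226.5]]
238 [(422, 427), (430, 455), (459, 464)] [[508.3, 142.4], [504.5, 220.9]]
246 [(420, 425), (428, 454), (459, 464)] [[528.1, 135.9], [524.1, 217.6]]
254 [(419, 424), (427, 453), (458, 463)] [[547.2, 131.8], [543.3, 212.2]]
262 [(417, 423), (426, 452), (457, 462)] [[565.8, 126.7], [561.9, 207.1]]
270 [(417, 421), (428, 441), (448, 450), (456, 461)] [[583.8, 122.8], [580.0, 202.0]]
```

```bash
python3 - <<'E'
from h import *
im=cv2.imread("pics/tfull3.png"); 
for row in range(164,190,4): print(row,[tuple(map(int,p)) for p in im[row,222:246]])
P=cloud("top",np.load("top3.npy"))
for row in range(164,190,4): print(row,(P[row,222:246,2]*1000).round().astype(int).tolist())
print(ray("top",[(222,176),(232,176)],.07),ray("top",[(222,176),(232,176)],.027))
E
```

```text
164 [(246, 249, 249), (247, 250, 250), (248, 251, 252), (249, 251, 252), (248, 251, 251), (248, 251, 251), (247, 250, 250), (246, 249, 249), (245, 249, 249), (245, 249, 249), (246, 250, 250), (232, 237, 237), (150, 146, 144), (155, 151, 150), (188, 187, 187), (241, 243, 242), (242, 243, 243), (241, 243, 243), (208, 209, 210), (71, 70, 69), (92, 90, 89), (163, 161, 159), (158, 155, 154), (126, 125, 124)]
168 [(244, 246, 239), (234, 236, 227), (235, 236, 228), (230, 231, 223), (225, 227, 219), (217, 219, 207), (208, 213, 200), (209, 213, 200), (192, 197, 187), (136, 141, 141), (92, 92, 92), (79, 77, 76), (85, 83, 83), (122, 122, 122), (139, 140, 141), (139, 141, 141), (137, 139, 139), (125, 125, 125), (77, 75, 75), (95, 93, 92), (167, 163, 162), (162, 158, 157), (130, 128, 127), (44, 43, 42)]
172 [(235, 237, 227), (235, 237, 228), (234, 236, 226), (235, 236, 227), (235, 236, 227), (237, 238, 229), (236, 237, 227), (133, 137, 132), (140, 145, 146), (95, 95, 94), (81, 78, 78), (88, 86, 85), (125, 126, 126), (138, 139, 139), (138, 140, 140), (134, 135, 135), (93, 92, 92), (83, 81, 81), (8
[... 1715 characters left out ...]
 23, 25, 25, 25, 29, 30, 22, 24, 29, 19, 22, 23, 22, 20, 11]
172 [74, 70, 70, 74, 69, 73, 70, 68, 20, 24, 19, 27, 31, 26, 26, 23, 28, 20, 26, 20, 23, 22, 16, 0]
176 [76, 70, 72, 71, 71, 73, 67, 23, 23, 21, 27, 25, 30, 31, 28, 25, 27, 25, 24, 23, 20, 12, 3, 1]
180 [74, 70, 68, 70, 67, 23, 23, 23, 22, 20, 26, 29, 26, 29, 21, 24, 25, 25, 23, 21, 11, 0, -3, -2]
184 [72, 70, 72, 71, 25, 25, 27, 24, 24, 28, 25, 26, 29, 19, 19, 24, 20, 18, 17, 7, -1, -1, 3, -4]
188 [75, 74, 68, 26, 20, 22, 23, 27, 28, 27, 27, 29, 20, 23, 19, 22, 20, 13, 6, 3, 4, 1, 1, -1]
[[0.51253358 0.15703366 0.07      ]
 [0.51241146 0.13280764 0.07      ]] [[0.52321466 0.16650565 0.027     ]
 [0.52308762 0.14130333 0.027     ]]
```

Both cameras put the slide 2–4 mm too far towards -y in the channel. I'll shift it by about 3 mm and lower it gently.

Request:
apply_moves(commands=[{"tx": 0.8,"ty": 2.9,"tz": -8,"yaw": 0.005},{"tx": 0.8,"ty": 2.9,"tz": -16,"yaw": 0.005},{"tx": 0.8,"ty": 2.9,"tz": -24,"yaw": 0.005},{"tx": 0.8,"ty": 2.9,"tz": -30,"yaw": 0.005},{"tx": 0.8,"ty": 2.9,"tz": -34,"yaw": 0.005},{"tx": 0.8,"ty": 2.9,"tz": -36,"yaw": 0.005},{"tx": 0.8,"ty": 2.9,"tz": -37,"yaw": 0.005},{"tx": 0.8,"ty": 2.9,"tz": -37,"yaw": 0.005}])

```text
time_s: 5.72
ee_pos: [0.4575, 0.1949, 0.216]
eef_rot: [-0.395, -3.117, 0.0]
wrist_force: [0.2, -0.5, -0.7]
opening: 0.155
gripper_force: 48.9
```

Request:
apply_moves(commands=[{"tx": 0,"ty": 0,"tz": -1,"yaw": 0},{"tx": 0,"ty": 0,"tz": -1,"yaw": 0}])

```text
time_s: 5.88
ee_pos: [0.4576, 0.1949, 0.2152]
eef_rot: [0.394, 3.116, 0.0]
wrist_force: [0.9, 0.7, -1.2]
opening: 0.154
gripper_force: 48.9
```

Request:
apply_moves(commands=[{"tx": 0,"ty": 0,"tz": -1,"yaw": 0},{"tx": 0,"ty": 0,"tz": -1,"yaw": 0}])

```text
time_s: 6.05
ee_pos: [0.4575, 0.1949, 0.214]
eef_rot: [0.395, 3.117, 0.0]
wrist_force: [-0.6, -0.8, -1.1]
opening: 0.153
gripper_force: 48.9
```

Request:
apply_moves(commands=[{"tx": 0,"ty": 0,"tz": -1,"yaw": 0},{"tx": 0,"ty": 0,"tz": -2,"yaw": 0},{"tx": 0,"ty": 0,"tz": -2,"yaw": 0}])

```text
time_s: 6.3
ee_pos: [0.4575, 0.1949, 0.2119]
eef_rot: [-0.394, -3.117, 0.0]
wrist_force: [-0.2, -1.0, -2.3]
opening: 0.155
gripper_force: 48.9
```

Request:
apply_moves(commands=[{"tx": 0,"ty": 0,"tz": -1,"yaw": 0},{"tx": 0,"ty": 0,"tz": -2,"yaw": 0},{"tx": 0,"ty": 0,"tz": -2,"yaw": 0}])

```text
time_s: 6.55
ee_pos: [0.4575, 0.1949, 0.2098]
eef_rot: [-0.394, -3.116, 0.0]
wrist_force: [-0.5, 0.4, -2.1]
opening: 0.152
gripper_force: 48.9
```

Past the rail-top height with no contact, so the slide is between the rails.

Request:
apply_moves(commands=[{"tx": 0,"ty": 0,"tz": -0.7,"yaw": 0},{"tx": 0,"ty": 0,"tz": -1,"yaw": 0},{"tx": 0,"ty": 0,"tz": -1,"yaw": 0}])

```text
time_s: 6.8
ee_pos: [0.4575, 0.1949, 0.209]
eef_rot: [-0.394, -3.117, 0.0]
wrist_force: [0.6, -0.0, -1.5]
opening: 0.151
gripper_force: 48.9
```

Request:
apply_moves(commands=[{"tx": 0,"ty": 0,"tz": -0.5,"yaw": 0},{"tx": 0,"ty": 0,"tz": -0.8,"yaw": 0},{"tx": 0,"ty": 0,"tz": -0.8,"yaw": 0}])

```text
time_s: 7.05
ee_pos: [0.4575, 0.1949, 0.2082]
eef_rot: [0.394, 3.117, 0.0]
wrist_force: [0.6, 0.4, -1.3]
opening: 0.152
gripper_force: 48.9
```

Request:
apply_moves(commands=[{"tx": 0,"ty": 0,"tz": -0.5,"yaw": 0},{"tx": 0,"ty": 0,"tz": -0.7,"yaw": 0},{"tx": 0,"ty": 0,"tz": -0.7,"yaw": 0}])

```text
time_s: 7.3
ee_pos: [0.4575, 0.1949, 0.208]
eef_rot: [0.394, 3.117, 0.0]
wrist_force: [-2.1, -1.3, 7.8]
opening: 0.155
gripper_force: 50.3
```

Request:
apply_moves(commands=[{"tx": 0,"ty": 0,"tz": -0.5,"yaw": 0},{"tx": 0,"ty": 0,"tz": -0.7,"yaw": 0},{"tx": 0,"ty": 0,"tz": -0.7,"yaw": 0}])

```text
time_s: 7.55
ee_pos: [0.4575, 0.195, 0.208]
eef_rot: [0.394, 3.117, 0.0]
wrist_force: [-6.0, -2.8, 18.2]
opening: 0.158
gripper_force: 52.0
```

The slide touched the stage at TCP z = 0.208, as predicted. I'll ease the load off, then push along the viewer axis.

Request:
apply_moves(commands=[{"tx": 0,"ty": 0,"tz": 0.9,"yaw": 0},{"tx": 0,"ty": 0,"tz": 0.9,"yaw": 0},{"tx": 0,"ty": 0,"tz": 0.9,"yaw": 0},{"tx": 0,"ty": 0,"tz": 0.9,"yaw": 0}])

```text
time_s: 7.88
ee_pos: [0.4576, 0.1949, 0.208]
eef_rot: [0.394, 3.116, 0.0]
wrist_force: [-2.6, -0.1, 6.5]
opening: 0.155
gripper_force: 50.2
```

Request:
apply_moves(commands=[{"tx": 2,"ty": -0.5,"tz": 0,"yaw": 0},{"tx": 4.8,"ty": -1.2,"tz": 0,"yaw": 0},{"tx": 8.7,"ty": -2.2,"tz": 0,"yaw": 0},{"tx": 12.6,"ty": -3.2,"tz": 0,"yaw": 0},{"tx": 16.5,"ty": -4.2,"tz": 0,"yaw": 0},{"tx": 19.4,"ty": -5,"tz": 0,"yaw": 0},{"tx": 19.4,"ty": -5,"tz": 0,"yaw": 0}])

```text
time_s: 8.47
ee_pos: [0.4774, 0.1899, 0.208]
eef_rot: [0.395, 3.116, 0.0]
wrist_force: [0.1, -1.2, 5.6]
opening: 0.153
gripper_force: 50.0
```

```bash
python3 - <<'E'
from h import *
s=ctrl.state();print(s["ee_pos"],s["torque"],s["wrist_force"])
a,d=ctrl.get_image("scene");cv2.imwrite("pics/sfull4.png",a)
cv2.imwrite("pics/s4.png",cv2.resize(a[190:330,390:490],None,fx=4,fy=4,interpolation=cv2.INTER_CUBIC))
E
```

```text
[0.47736745 0.1899213  0.2080468 ] [-0.20921354  0.04889687 -0.0643377 ] [ 0.13508517 -1.20957979  5.63464353]
```

View pics/s4.png

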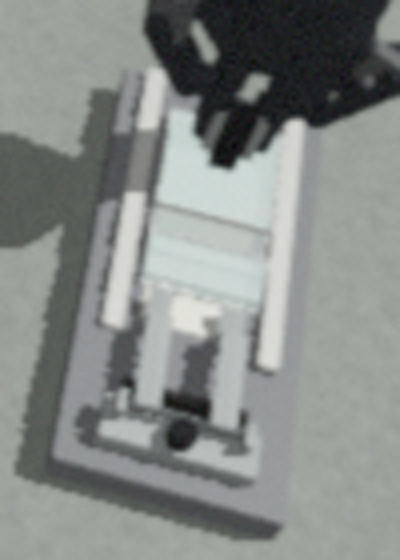

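The slide lies in the channel, with its front edge just short of the clip lips at about crop (205,285) and slightly nearer the right rail. I'll go on, trimming 1.5 mm towards -y.

Request:
apply_moves(commands=[{"tx": 2.5,"ty": -1.2,"tz": 0,"yaw": 0},{"tx": 5.3,"ty": -2.5,"tz": 0,"yaw": 0},{"tx": 8.2,"ty": -3.6,"tz": 0,"yaw": 0},{"tx": 11.2,"ty": -4.4,"tz": 0,"yaw": 0},{"tx": 14.1,"ty": -5.1,"tz": 0,"yaw": 0},{"tx": 17,"ty": -5.9,"tz": 0,"yaw": 0},{"tx": 19,"ty": -6.4,"tz": 0,"yaw": 0},{"tx": 19,"ty": -6.4,"tz": 0,"yaw": 0}])

```text
time_s: 9.18
ee_pos: [0.4962, 0.1835, 0.208]
eef_rot: [0.395, 3.117, 0.0]
wrist_force: [-1.4, 0.5, 6.5]
opening: 0.155
gripper_force: 50.1
```

Request:
apply_moves(commands=[{"tx": 1.9,"ty": -0.5,"tz": 0,"yaw": 0},{"tx": 3.9,"ty": -1,"tz": 0,"yaw": 0},{"tx": 5.8,"ty": -1.5,"tz": 0,"yaw": 0},{"tx": 7.7,"ty": -2,"tz": 0,"yaw": 0},{"tx": 9.7,"ty": -2.5,"tz": 0,"yaw": 0},{"tx": 9.7,"ty": -2.5,"tz": 0,"yaw": 0}])

```text
time_s: 9.68
ee_pos: [0.5055, 0.1811, 0.208]
eef_rot: [-0.394, -3.116, 0.0]
wrist_force: [-6.5, 0.2, 10.1]
opening: 0.154
gripper_force: 50.4
```

Request:
apply_moves(commands=[{"tx": 1.9,"ty": -0.5,"tz": 0,"yaw": 0},{"tx": 3.9,"ty": -1,"tz": 0,"yaw": 0},{"tx": 5.8,"ty": -1.5,"tz": 0,"yaw": 0},{"tx": 5.8,"ty": -1.5,"tz": 0,"yaw": 0}])

```text
time_s: 10.02
ee_pos: [0.5112, 0.1797, 0.208]
eef_rot: [-0.394, -3.116, 0.0]
wrist_force: [-5.9, 1.6, 9.5]
opening: 0.153
gripper_force: 50.5
```

Request:
apply_moves(commands=[{"tx": 1.9,"ty": -0.5,"tz": 0,"yaw": 0},{"tx": 3.9,"ty": -1,"tz": 0,"yaw": 0},{"tx": 5.8,"ty": -1.5,"tz": 0,"yaw": 0},{"tx": 5.8,"ty": -1.5,"tz": 0,"yaw": 0}])

```text
time_s: 10.35
ee_pos: [0.5171, 0.1782, 0.208]
eef_rot: [-0.394, -3.116, -0.0]
wrist_force: [-4.6, 0.7, 9.1]
opening: 0.153
gripper_force: 50.5
```

Request:
apply_moves(commands=[{"tx": 1.5,"ty": -0.4,"tz": 0,"yaw": 0},{"tx": 2.9,"ty": -0.7,"tz": 0,"yaw": 0},{"tx": 2.9,"ty": -0.7,"tz": 0,"yaw": 0}])

```text
time_s: 10.6
ee_pos: [0.5199, 0.1775, 0.208]
eef_rot: [-0.394, -3.116, 0.0]
wrist_force: [-5.4, 0.6, 10.0]
opening: 0.148
gripper_force: 50.5
```

Request:
apply_moves(commands=[{"tx": 1.5,"ty": -0.4,"tz": 0,"yaw": 0},{"tx": 2.9,"ty": -0.7,"tz": 0,"yaw": 0},{"tx": 2.9,"ty": -0.7,"tz": 0,"yaw": 0}])

```text
time_s: 10.85
ee_pos: [0.5228, 0.1768, 0.208]
eef_rot: [-0.394, -3.116, 0.0]
wrist_force: [-6.4, 0.6, 7.9]
opening: 0.157
gripper_force: 50.5
```

```bash
python3 - <<'E'
from h import *
a,d=ctrl.get_image("scene");cv2.imwrite("pics/sfull5.png",a)
cv2.imwrite("pics/s5.png",cv2.resize(a[200:320,395:485],None,fx=5,fy=5,interpolation=cv2.INTER_CUBIC))
E
```

```text
(no output)
```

View pics/s5.png

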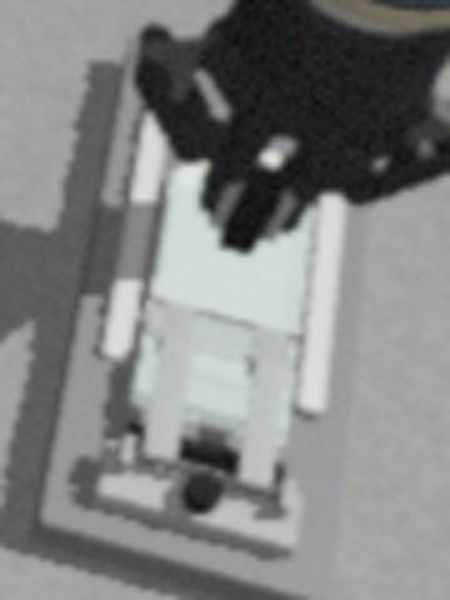

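The clips ride on the glass with lips at about (185,320) and (270,335). The front edge at y≈432 is a few mm short of the black stop at y≈445. From here I'll use small steps.

Request:
apply_moves(commands=[{"tx": 0.8,"ty": -0.2,"tz": 0,"yaw": 0},{"tx": 1.5,"ty": -0.4,"tz": 0,"yaw": 0},{"tx": 1.5,"ty": -0.4,"tz": 0,"yaw": 0},{"tx": 1.5,"ty": -0.4,"tz": 0,"yaw": 0}])

```text
time_s: 11.23
ee_pos: [0.5242, 0.1764, 0.208]
eef_rot: [-0.394, -3.116, 0.0]
wrist_force: [-4.9, 1.2, 8.8]
opening: 0.153
gripper_force: 50.5
```

Request:
apply_moves(commands=[{"tx": 0.5,"ty": -0.1,"tz": 0,"yaw": 0},{"tx": 1,"ty": -0.2,"tz": 0,"yaw": 0},{"tx": 1,"ty": -0.2,"tz": 0,"yaw": 0},{"tx": 1,"ty": -0.2,"tz": 0,"yaw": 0}])

```text
time_s: 11.57
ee_pos: [0.5252, 0.1762, 0.208]
eef_rot: [-0.394, -3.116, 0.0]
wrist_force: [-6.9, 1.7, 10.0]
opening: 0.155
gripper_force: 50.6
```

Request:
apply_moves(commands=[{"tx": 0.5,"ty": -0.1,"tz": 0,"yaw": 0},{"tx": 1,"ty": -0.2,"tz": 0,"yaw": 0},{"tx": 1,"ty": -0.2,"tz": 0,"yaw": 0},{"tx": 1,"ty": -0.2,"tz": 0,"yaw": 0}])

```text
time_s: 11.9
ee_pos: [0.5261, 0.176, 0.2081]
eef_rot: [-0.394, -3.115, 0.0]
wrist_force: [-6.4, 1.7, 9.7]
opening: 0.154
gripper_force: 50.6
```

Request:
apply_moves(commands=[{"tx": 0.5,"ty": -0.1,"tz": 0,"yaw": 0},{"tx": 1,"ty": -0.2,"tz": 0,"yaw": 0},{"tx": 1,"ty": -0.2,"tz": 0,"yaw": 0},{"tx": 1,"ty": -0.2,"tz": 0,"yaw": 0}])

```text
time_s: 12.23
ee_pos: [0.5272, 0.1758, 0.208]
eef_rot: [-0.394, -3.115, 0.0]
wrist_force: [-6.9, 1.0, 10.2]
opening: 0.15
gripper_force: 50.6
```

Request:
apply_moves(commands=[{"tx": 0.5,"ty": -0.1,"tz": 0,"yaw": 0},{"tx": 1,"ty": -0.25,"tz": 0,"yaw": 0},{"tx": 1,"ty": -0.25,"tz": 0,"yaw": 0},{"tx": 1,"ty": -0.25,"tz": 0,"yaw": 0}])

```text
time_s: 12.57
ee_pos: [0.5282, 0.1756, 0.208]
eef_rot: [-0.394, -3.115, 0.0]
wrist_force: [-5.7, 1.9, 9.8]
opening: 0.158
gripper_force: 50.5
```

Request:
apply_moves(commands=[{"tx": 0.5,"ty": -0.1,"tz": 0,"yaw": 0},{"tx": 1,"ty": -0.25,"tz": 0,"yaw": 0},{"tx": 1,"ty": -0.25,"tz": 0,"yaw": 0},{"tx": 1,"ty": -0.25,"tz": 0,"yaw": 0}])

```text
time_s: 12.9
ee_pos: [0.5293, 0.1753, 0.208]
eef_rot: [-0.394, -3.116, -0.0]
wrist_force: [-6.0, 1.8, 9.3]
opening: 0.15
gripper_force: 50.4
```

Request:
apply_moves(commands=[{"tx": 0.5,"ty": -0.1,"tz": 0,"yaw": 0},{"tx": 1,"ty": -0.25,"tz": 0,"yaw": 0},{"tx": 1,"ty": -0.25,"tz": 0,"yaw": 0},{"tx": 1,"ty": -0.25,"tz": 0,"yaw": 0}])

```text
time_s: 13.23
ee_pos: [0.5304, 0.175, 0.2081]
eef_rot: [-0.394, -3.116, -0.0]
wrist_force: [-4.2, 0.6, 8.0]
opening: 0.153
gripper_force: 50.3
```

Request:
apply_moves(commands=[{"tx": 0.5,"ty": -0.1,"tz": 0,"yaw": 0},{"tx": 1,"ty": -0.25,"tz": 0,"yaw": 0},{"tx": 1,"ty": -0.25,"tz": 0,"yaw": 0},{"tx": 1,"ty": -0.25,"tz": 0,"yaw": 0}])

```text
time_s: 13.57
ee_pos: [0.5315, 0.1747, 0.2081]
eef_rot: [-0.394, -3.117, -0.0]
wrist_force: [-2.2, 0.5, 7.2]
opening: 0.152
gripper_force: 50.2
```

The drag is falling, so the toes are dropping into the groove. The stop should come within 2–4 mm.

Request:
apply_moves(commands=[{"tx": 0.5,"ty": -0.1,"tz": 0,"yaw": 0},{"tx": 1,"ty": -0.25,"tz": 0,"yaw": 0},{"tx": 1,"ty": -0.25,"tz": 0,"yaw": 0},{"tx": 1,"ty": -0.25,"tz": 0,"yaw": 0}])

```text
time_s: 13.9
ee_pos: [0.5323, 0.1746, 0.208]
eef_rot: [-0.394, -3.116, -0.0]
wrist_force: [-5.4, 1.4, 8.6]
opening: 0.154
gripper_force: 50.4
```

```bash
python3 - <<'E'
from h import *
a,d=ctrl.get_image("scene");cv2.imwrite("pics/sfull6.png",a)
cv2.imwrite("pics/s6.png",cv2.resize(a[200:320,395:485],None,fx=5,fy=5,interpolation=cv2.INTER_CUBIC))
E
```

```text
(no output)
```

View pics/s6.png

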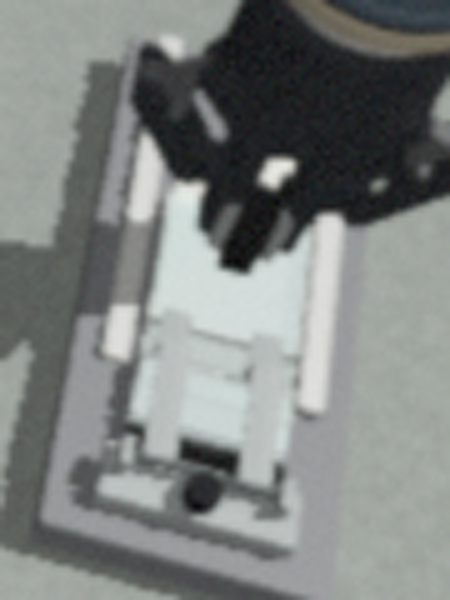

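The lip tips at about (177,315) and (265,338) now reach past the rear edge of the groove, and the glass front is at the stop bar at y≈440. The force has risen from 2 N to 5 N. One small step more should confirm the stop.

Request:
apply_moves(commands=[{"tx": 0.4,"ty": -0.1,"tz": 0,"yaw": 0},{"tx": 0.7,"ty": -0.2,"tz": 0,"yaw": 0},{"tx": 0.7,"ty": -0.2,"tz": 0,"yaw": 0},{"tx": 0.7,"ty": -0.2,"tz": 0,"yaw": 0}])

```text
time_s: 14.28
ee_pos: [0.533, 0.1744, 0.208]
eef_rot: [-0.394, -3.116, -0.0]
wrist_force: [-6.2, 1.7, 8.2]
opening: 0.15
gripper_force: 50.5
```

Request:
apply_moves(commands=[{"tx": 0.4,"ty": -0.1,"tz": 0,"yaw": 0},{"tx": 0.8,"ty": -0.2,"tz": 0,"yaw": 0},{"tx": 0.8,"ty": -0.2,"tz": 0,"yaw": 0},{"tx": 0.8,"ty": -0.2,"tz": 0,"yaw": 0}])

```text
time_s: 14.62
ee_pos: [0.5338, 0.1742, 0.208]
eef_rot: [-0.394, -3.116, -0.0]
wrist_force: [-6.2, 1.1, 8.9]
opening: 0.152
gripper_force: 50.4
```

```bash
python3 - <<'E'
from h import *
ds=[]
for i in range(12):
    a,d=ctrl.get_image("scene"); ds.append(np.where(d>0,d,np.nan)); 
    if i%3==0: print(ctrl.state()["wrist_force"])
P=cloud("scene",np.nanmean(ds,0)); np.save("P6.npy",P)
yaw=-.252;c,s=np.cos(yaw),np.sin(yaw)
Q=P[...,:2]-[.55,.1685]; X=(Q@[c,s])*1000; Y=(Q@[-s,c])*1000; Z=P[...,2]*1000-22
for n,yc in(("L",18),("mid",0),("R",-18)):
    for x in range(-6,90,6):
        k=(abs(Y-yc)<4)&(X>=x)&(X<x+6); print(n,x,k.sum(),np.round(np.nanmedian(Z[k]),1) if k.any() else None,end=" | ")
    print()
E
```

```text
[-6.11491218  1.51061014  8.77022864]
[-5.72835103  2.25754754  8.98374909]
[-5.29317046  2.39967301  9.12687171]
[-4.99721931  1.79738805  9.31577073]
L -6 79 88.7 | L 0 68 234.7 | L 6 75 235.0 | L 12 165 185.0 | L 18 133 271.4 | L 24 18 10.3 | L 30 8 7.5 | L 36 4 18.2 | L 42 13 18.3 | L 48 10 18.3 | L 54 13 18.2 | L 60 13 18.0 | L 66 12 18.0 | L 72 12 18.1 | L 78 14 18.0 | L 84 11 17.9 | 
mid -6 62 30.3 | mid 0 34 315.6 | mid 6 41 312.6 | mid 12 77 234.7 | mid 18 216 207.4 | mid 24 73 292.1 | mid 30 69 277.4 | mid 36 10 2.0 | mid 42 8 6.0 | mid 48 11 5.8 | mid 54 12 5.6 | mid 60 14 3.8 | mid 66 10 2.0 | mid 72 5 10.4 | mid 78 17 6.1 | mid 84 1 10.9 | 
R -6 73 93.0 | R 0 49 187.7 | R 6 58 185.1 | R 12 160 180.7 | R 18 49 310.2 | R 24 50 305.6 | R 30 41 298.7 | R 36 38 289.1 | R 42 71 279.5 | R 48 11 18.1 | R 54 13 18.2 | R 60 10 18.2 | R 66 13 18.1 | R 72 12 18.0 | R 78 12 18.1 | R 84 12 18.0 |
```

The averaged depth shows both clip arms flat at 18 mm above the stage over their whole length; riding would put the toe ends about 4 mm higher. So both are snapped down. Now I'll release.

Request:
apply_moves(commands=[{"tx": -0.3,"ty": 0.1,"tz": 0.4,"yaw": 0},{"tx": -0.3,"ty": 0.1,"tz": 0.4,"yaw": 0},{"tx": -0.3,"ty": 0.1,"tz": 0.4,"yaw": 0}])

```text
time_s: 15.47
ee_pos: [0.5336, 0.1742, 0.2081]
eef_rot: [-0.394, -3.116, -0.0]
wrist_force: [-2.4, 0.9, 2.1]
opening: 0.156
gripper_force: 49.6
```

Request:
apply_moves(commands=[{"tx": -0.3,"ty": 0.1,"tz": 0,"yaw": 0},{"tx": -0.3,"ty": 0.1,"tz": 0,"yaw": 0},{"tx": -0.3,"ty": 0.1,"tz": 0,"yaw": 0},{"tx": -0.3,"ty": 0.1,"tz": 0,"yaw": 0},{"tx": -0.3,"ty": 0.1,"tz": 0,"yaw": 0},{"tx": -0.3,"ty": 0.1,"tz": 0,"yaw": 0}], claw=0.5)

```text
time_s: 15.97
ee_pos: [0.5334, 0.1741, 0.2081]
eef_rot: [0.394, 3.117, -0.0]
wrist_force: [-0.2, -0.1, -0.6]
opening: 0.502
gripper_force: 0.0
```

Request:
apply_moves(commands=[{"tx": 0,"ty": 0,"tz": 5,"yaw": 0},{"tx": 0,"ty": 0,"tz": 15,"yaw": 0},{"tx": 0,"ty": 0,"tz": 40,"yaw": 0},{"tx": 0,"ty": 0,"tz": 75,"yaw": 0},{"tx": -30,"ty": 0,"tz": 100,"yaw": 0},{"tx": -70,"ty": 0,"tz": 110,"yaw": 0},{"tx": -110,"ty": 0,"tz": 120,"yaw": 0},{"tx": -110,"ty": 0,"tz": 120,"yaw": 0}])

```text
time_s: 16.63
ee_pos: [0.4182, 0.1739, 0.3299]
eef_rot: [-0.393, -3.115, 0.001]
wrist_force: [1.1, -0.9, -0.5]
opening: 0.504
gripper_force: 0.0
```

```bash
python3 - <<'E'
from h import *
ds=[]
for i in range(10):
    a,d=ctrl.get_image("scene"); ds.append(np.where(d>0,d,np.nan))
P=cloud("scene",np.nanmean(ds,0)); print(ctrl.state()["wrist_force"],ctrl.state()["time_s"])
P0=cloud("scene",np.load("scene0.npy"))
yaw=-.252;c,s=np.cos(yaw),np.sin(yaw)
for nm,W in(("now",P),("start",P0)):
  Q=W[...,:2]-[.55,.1685]; X=(Q@[c,s])*1000; Y=(Q@[-s,c])*1000; Z=W[...,2]*1000-22
  for n,yc in(("L",18),("mid",0),("R",-18)):
    print(nm,n,[(x,np.round(np.nanmedian(Z[k]),1)) for x in range(-42,90,6) for k in [(abs(Y-yc)<4)&(X>=x)&(X<x+6)&(Z<70)] if k.any()])
cv2.imwrite("pics/s7.png",cv2.resize(a[190:320,390:490],None,fx=4.5,fy=4.5,interpolation=cv2.INTER_CUBIC))
E
```

```text
[-0.6820279  -0.73254301  0.48468623] 17.1333
now L [(-42, np.float64(-1.7)), (-36, np.float64(5.9)), (-30, np.float64(5.7)), (-24, np.float64(5.9)), (-18, np.float64(5.9)), (-12, np.float64(5.8)), (-6, np.float64(5.8)), (0, np.float64(5.8)), (6, np.float64(5.6)), (12, np.float64(5.9)), (18, np.float64(11.1)), (24, np.float64(9.5)), (30, np.float64(7.4)), (36, np.float64(17.9)), (42, np.float64(18.6)), (48, np.float64(18.2)), (54, np.float64(17.9)), (60, np.float64(18.1)), (66, np.float64(18.1)), (72, np.float64(18.0)), (78, np.float64(18.2)), (84, np.float64(18.2))]
now mid [(-36, np.float64(35.2)), (-30, np.float64(36.0)), (-24, np.float64(36.2)), (-18, np.float64(35.8)), (-12, np.float64(35.9)), (-6, np.float64(21.9)), (0, np.float64(5.8)), (6, np.float64(6.0)), (12, np.float64(6.3)), (18, np.float64(5.9)), (24, np.float64(4.8)), (30, np.float64(1.7)), (36, np.float64(1.9)), (42, np.float64(5.8)), (48, np.float64(5.7)), (54, np.float64(5.6)), (60, np.float64(3.7)), (66, np.float64(2.5)), (72, np.float64(10.5)), (78, np.float64(6.5)), (84, np.float64(10.9))]
now R [(-42, np.float64
[... 1420 characters left out ...]
8, np.float64(-1.1)), (54, np.float64(-0.6)), (60, np.float64(-0.9)), (66, np.float64(-0.8)), (72, np.float64(10.3)), (78, np.float64(5.8)), (84, np.float64(8.0))]
start R [(-42, np.float64(-1.0)), (-36, np.float64(-1.9)), (-30, np.float64(0.1)), (-24, np.float64(-1.1)), (-18, np.float64(-0.9)), (-12, np.float64(-0.8)), (-6, np.float64(-1.3)), (0, np.float64(-0.9)), (6, np.float64(-0.8)), (12, np.float64(-0.1)), (18, np.float64(9.5)), (24, np.float64(9.2)), (30, np.float64(6.8)), (36, np.float64(17.3)), (42, np.float64(17.8)), (48, np.float64(18.1)), (54, np.float64(17.4)), (60, np.float64(17.6)), (66, np.float64(17.6)), (72, np.float64(18.2)), (78, np.float64(18.5)), (84, np.float64(17.7))]
```

View pics/s7.png

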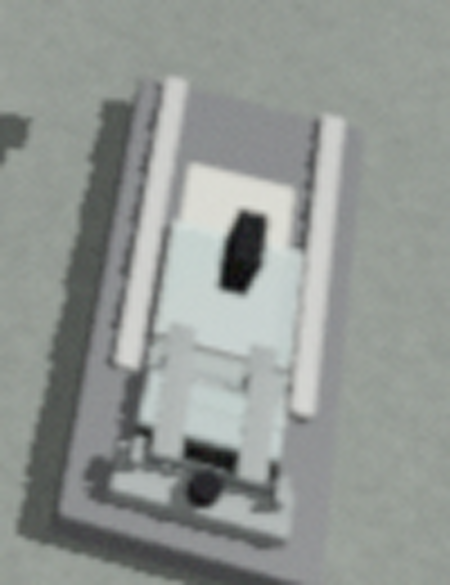

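The slide lies flat with its front at the stop, and the clip profiles match the start heights, so both toes are in the groove. The arm is clear, so I'm handing the job in.

```bash
python3 -c "
from workcell import ctrl
print(ctrl.finish_job())"
```

```text
the job is handed in; nothing more can be done
None
```

The slide lies flat on the stage, pushed home to the sprung stop with both clips snapped down in its groove (camera depth check). The gripper has let go and is clear, nothing else was handled, and the job is handed in at about 17 s; no verdict was returned.

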